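# Roll down a dose card and hold it in its sealing jig

### The job

Seal the weekly dose card that lies in the sealing jig: take the hand roller, roll the card down from its folded end (the end nearer the robot) to its open end, pressing firmly enough that the sprung bed gives under the drum all the way but not so hard that tablets are crushed, and hang the roller back on its rest. Then fit the pressure plate over the jig's two dowels, press it fully down onto the jig's rim and keep it pressed there: the job finishes with the arm still holding the plate down while the adhesive takes. Leave everything else on the desk where it is.

Things in the scene. Friction and masses are not known exactly. Their poses are not given: they have to be found in the camera images.
- jig: Sealing jig, fixed: white plastic block 190 mm (its x) x 150 mm (its y), flat rim 28 mm above the desk. Origin: centre of the underside, z up. Its +x runs from the card's folded end (nearer the robot) to its open end, within 0.3 rad of world +x. In its middle is a sprung bed with the card; two steel dowels stand at diagonal corners, flat screws at the other two.
- card (a point): Centre of the top of the paper dose card (148 mm along the jig's x, 78 mm along y; 14 foil windows, 7 x 2) with the bed unpressed: 33 mm above the desk, 5 mm above the jig's rim. Fixed to the jig, axes as the jig's. The folded edge is the bead at x = -73 mm, the open edge at x = +74 mm.
- bed (a joint): How far the jig's sprung bed (grey, 150 x 80 mm, carries the card) is pressed down, in m: 0 at rest, 0.005 at its stop, when the card is flush with the rim. The springs begin to give at about 4 N and need about 2.5 N more per mm: about 16 N at the stop. The whole bed sinks level wherever it is pressed.
- dowel_far (a point): Tip of the dowel at (+72, +60) mm in the jig's frame: steel, 10 mm thick, rounded nose, tip 20 mm above the rim (48 mm above the desk).
- dowel_near (a point): Tip of the like dowel at (-72, -60) mm in the jig's frame.
- roller: Hand roller, starts on its rest: black rubber drum, 36 mm diameter, 64 mm wide (along y), free to turn between steel cheeks (4 mm thick, 88 mm over their outsides, 34 mm long in x, lower edges at z = 10 mm). Origin: lowest point of the drum, mid-width; z up, x the way it rolls; the same turned half round. 0.3 to 0.45 kg.
- roller_grip (a point): Centre of the roller's grey grip bar, 68 mm above the drum's lowest point: the bar is 24 mm thick (x), 88 mm long (y), 24 mm high, flat sides, all free above the drum.
- rest: Roller's rest, fixed: dark plate 74 x 112 mm, two grey ledges along x, 16 mm high, from 36 to 50 mm either side of its middle (y), with a lip outside each (22 mm high). The roller's cheeks stand on the ledges: roller origin 6 mm above the rest's origin (centre of its underside, on the desk), axes parallel, either way round; the drum hangs 2 mm clear.
- plate: Pressure plate, loose, flat on the desk: aluminium, 170 mm (its x) x 144 mm (its y) x 6 mm; two 12.5 mm through holes for the dowels at (+72, +60) and (-72, -60) mm; fits turned half round too. Origin: centre of the underside. 0.39 to 0.53 kg, centre of mass under the handle. Lowered on the dowels it meets the card 33 mm above the desk; on the rim its origin is 28 mm above the desk.
- plate_handle (a point): Centre of the plate's handle, 37 mm above its underside: grey bar 22 mm thick (plate's x), 96 mm long (plate's y), 18 mm high, on two posts 22 mm high at y = +-38 mm.
- jar: Bystander: white pill jar, 52 mm wide, 75 mm high, beyond the jig. Origin under its centre. Leave it alone.
- bottle: Bystander: amber bottle, 40 mm wide, 95 mm high, beyond the jig. Origin under its centre. Leave it alone.
- flask: Bystander: green vacuum flask, 66 mm wide, 205 mm high, beyond the jig. Origin under its centre. Leave it alone.
- tape: Bystander: roll of paper tape lying flat, 60 mm wide, 19 mm high, between the robot and the jig. Origin under its centre. Leave it alone.
- cup: Bystander: small white medicine cup, 42 mm wide, 34 mm high, between the robot and the jig. Origin under its centre. Leave it alone.
- stapler: Bystander: grey stapler, 120 x 30 mm, 55 mm high, far right. Origin under its centre. Leave it alone.
- pens: Bystander: clear square pen cup with pens, 75 mm wide, 150 mm high, far left. Origin under its centre. Leave it alone.
Mind the look-alikes: they are no part of the job. What is shaped like the jig but black is not meant. Leave any orange look-alike of the plate alone.

How it is judged:
On the way, in this order (a step that is already met when the one before it is completed fails the run):
1. the roller's drum presses the bed down at the folded end of the card (x of roller in the frame of jig between -0.066 and -0.04 m and y of roller in the frame of jig between -0.009 and 0.009 m and contact force between roller and jig above 4 N and value of joint bed above 0.0004 m and angle between the y axis of roller and the y axis of jig, either way round below 0.15 rad and angle between roller's own z axis and vertical below 0.15 rad), for 0.05 s.
2. the roller's drum presses the bed down at the second fifth of the card (x of roller in the frame of jig between -0.04 and -0.014 m and y of roller in the frame of jig between -0.009 and 0.009 m and contact force between roller and jig above 4 N and value of joint bed above 0.0004 m and angle between the y axis of roller and the y axis of jig, either way round below 0.15 rad and angle between roller's own z axis and vertical below 0.15 rad), for 0.05 s.
3. the roller's drum presses the bed down at the middle of the card (x of roller in the frame of jig between -0.014 and 0.014 m and y of roller in the frame of jig between -0.009 and 0.009 m and contact force between roller and jig above 4 N and value of joint bed above 0.0004 m and angle between the y axis of roller and the y axis of jig, either way round below 0.15 rad and angle between roller's own z axis and vertical below 0.15 rad), for 0.05 s.
4. the roller's drum presses the bed down at the fourth fifth of the card (x of roller in the frame of jig between 0.014 and 0.04 m and y of roller in the frame of jig between -0.009 and 0.009 m and contact force between roller and jig above 4 N and value of joint bed above 0.0004 m and angle between the y axis of roller and the y axis of jig, either way round below 0.15 rad and angle between roller's own z axis and vertical below 0.15 rad), for 0.05 s.
5. the roller's drum presses the bed down at the open end of the card (x of roller in the frame of jig between 0.04 and 0.066 m and y of roller in the frame of jig between -0.009 and 0.009 m and contact force between roller and jig above 4 N and value of joint bed above 0.0004 m and angle between the y axis of roller and the y axis of jig, either way round below 0.15 rad and angle between roller's own z axis and vertical below 0.15 rad), for 0.05 s.
6. the roller is back on its rest, let go (z of roller in the frame of rest between 0.004 and 0.008 m and x of roller in the frame of rest between -0.018 and 0.018 m and y of roller in the frame of rest between -0.008 and 0.008 m and angle between roller's own z axis and vertical below 0.05 rad and contact force between the fingers and roller below 0.1 N), for 0.2 s.
At the end, for the whole second after the job is handed in: Plate on both dowels (within 3 mm and 0.05 rad of the jig, level to 0.03 rad), within 1.5 mm of the rim, bed down over 3.8 mm, still, the fingers on it with over 2 N; roller upright on its rest (within 18 mm along, 8 mm across, 0.05 rad), let go (all of step 6 and x of plate in the frame of jig between -0.003 and 0.003 m and y of plate in the frame of jig between -0.003 and 0.003 m and angle between the x axis of plate and the x axis of jig, either way round below 0.05 rad and angle between plate's own z axis and vertical below 0.03 rad and z of plate in the frame of jig between 0.025 and 0.0295 m and value of joint bed above 0.0038 m and contact force between the fingers and plate above 2 N and linear speed of plate below 0.02 m/s); the arm keeps its last pose, push and grip.
It fails at once if the roller is pressed on the card with more than 40 N (contact force between roller and jig above 40 N).
It fails at once if another thing on the desk is shifted by more than 25 mm (distance of any of jar, bottle, flask, tape, cup, stapler, pens from where it was at the start of the episode above 0.025 m).
It also fails if it takes over 72 s, if anything falls off the work surface, if the arm or the gripper's body presses on something with over 40 N, if the wrist force passes 120 N, or if a joint passes its speed limit or range.

### The arm

A 6-joint arm with a two-finger parallel gripper is mounted at the origin on the work surface. World frame = base frame: x ahead of the robot, y to its left, z up, the work surface at z = 0. Lengths are in m, angles in rad, forces in N, time in s.
With the tool pointing down it reaches from about 0.375 to 0.925 m from the base axis. Payload 5.7 kg.
Tool frame: the origin (TCP) lies midway between the tips of the shut fingers; the grasp point (between the pads) lies 19 mm behind it (env.grasp_offset is the distance from the TCP to the grasp point, in m); z points along the fingers, y is the line along which they close (so a half turn about z gives the same grasp; the last joint's range is limited). The gripper opens to 88 mm and grips with 3 to 60 N. Pads are 20 mm wide; open, the fingers measure 115 mm over their backs; the gripper's body (75 mm by 178 mm) begins 61 mm behind the grasp point.
Start: joints at [1.211, 0.359, 1.51, -0, 1.272, -0.115], TCP at [0.145, 0.582, 0.223] pointing down, gripper open.
Joint ranges: [-2.97, 2.97], [-1.01, 2.36], [0.21, 2.38], [-0.96, 4.11], [0.2, 2.71], [-2.98, 2.98]. Speed limits (rad/s): [2.39, 2.39, 3.14, 3.14, 3.14, 3.14].

### API

Orientations are given as [roll, pitch, yaw] about the fixed x, y, z axes, in that order (R = Rz(yaw) Ry(pitch) Rx(roll)).
In Python, from plant import env gives the robot as it stands.
- The arm moves only by the shell command python3 -m crank 'ROWS'. ROWS is JSON, a list of rows, each a list of 7 numbers: the shift along the tool's x, y, z in m, then the turn, a rotation vector about the tool's x, y, z in rad, then the opening, from -1 (shut) to 1 (fully open). A call has 1 to 12 rows; each row shifts and turns the commanded pose from where the row before left it, along the tool's axes as they then stand; what a row does not reach is not made up. A row lasts 1/10 s, in which the tool goes at most 50 mm and 8.59 degrees, less where a joint would pass 70% of its speed; a pose out of reach is approached as far as the arm can. A call is refused whole if a number of a shift passes 0.05 or a number of a turn 0.15, either way. A call with a gripper value outside its range is refused whole. The fingers move at their own pace and stop on an object; the grip force is fixed at half the most. Time passes only in rows, so rows that do not move let the fingers close. It gives the time, the measured TCP pose, the force, the opening and the grip force at its end, in the units of the state.
- env.read_state(): the state, without advancing time (a new reading comes with each control period).
- env.grab_frame(name): name is "scene" or "side" or "wrist"; returns a dict with "image" (480x640x3 uint8, red, green, blue), "z_map" (480x640 float32, m along the optical axis (not along the pixel's ray), 0 where there is no reading), "fx", "fy", "cx", "cy" (pixels), "eye" and "rotation" of the camera in the world. Camera axes: x right, y up, looking along -z (the intrinsics and any distortion apply to the point x, -y, -z); pixel columns grow to the right and rows downward; lengths in m; the calibration is good to about 2 mm. A picture is of the moment at which its call begins.
- env.close_job(): hands the job in; it is judged then, once.
The state is a dict: "time_s": time; "joint_pos": joint angles; "joint_velocities": joint speeds; "joint_torque": joint torques, N m; "position": TCP position; "eef_rot": TCP orientation; "force": force on the tool from outside, world axes, zero at the start; "moment": the same for the moment, N m; "opening": finger opening in m; "finger_force": force on a finger pad.
Only numpy, scipy, OpenCV 4.12 (cv2) and the standard library are available. Lean on these libraries where they do the work, as an engineer would, in place of code of your own. Each camera call takes 0.05 s, during which the arm holds its last target. There are 200 camera calls.

## Working session

There is one attempt and no reset: what is moved stays moved. The work goes in short steps, Python scripts to look and compute and a shell command to move; the robot and the scene stay as the last step left them, time stands still between calls to the robot, and variables do not carry over. Pictures are saved under pics/ and viewed, at most 10 in all, crops included, and the job is handed in when it is done.

```bash
mkdir -p pics; ls; python3 - <<'E'
from plant import env
import cv2,numpy as np
s=env.read_state();print({k:np.round(v,3).tolist() for k,v in s.items()},env.grasp_offset)
for n in("scene","side"):
    f=env.grab_frame(n);cv2.imwrite(f"pics/{n}0.png",f["image"][:,:,::-1]);np.savez(f"pics/{n}0.npz",**f)
    print(n,f["fx"],f["cx"],f["cy"],f["eye"],np.round(f["rotation"],3).tolist(),[k for k in f])
E
```

```text
pics
{'time_s': 0.0, 'joint_pos': [1.211, 0.359, 1.511, -0.0, 1.273, -0.115], 'joint_velocities': [0.001, -0.0, 0.0, 0.001, 0.0, 0.001], 'joint_torque': [-0.003, -51.537, -27.073, 0.067, 0.035, -0.0], 'position': [0.145, 0.581, 0.222], 'eef_rot': [-3.14, -0.0, 2.897], 'force': [-0.115, 0.336, 0.035], 'moment': [-0.038, 0.004, 0.02], 'finger_force': 0.0, 'opening': 0.088} 0.0187
scene 523.8382155659231 325.7894943956417 240.41303982449853 [1.10967788 0.18529556 1.0547935 ] [0.575, 0.013, 1.964] ['image', 'z_map', 'fx', 'fy', 'cx', 'cy', 'eye', 'rotation']
side 617.7102977006706 309.64226651683487 241.49526376299542 [-0.38296578 -0.92350474  1.3516249 ] [0.787, 0.007, -0.817] ['image', 'z_map', 'fx', 'fy', 'cx', 'cy', 'eye', 'rotation']
```

View pics/scene0.png

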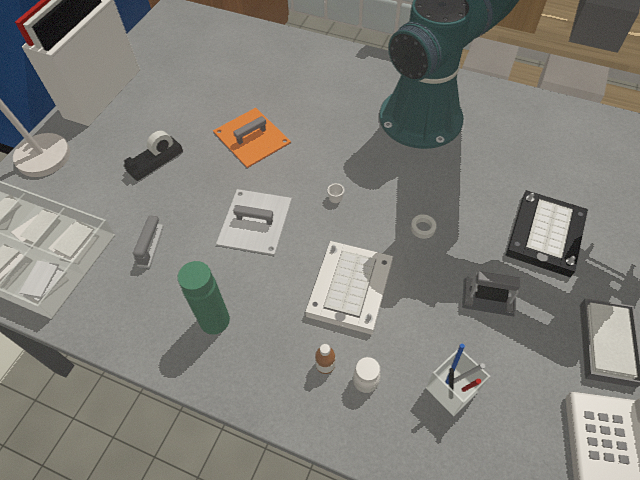

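View pics/side0.png

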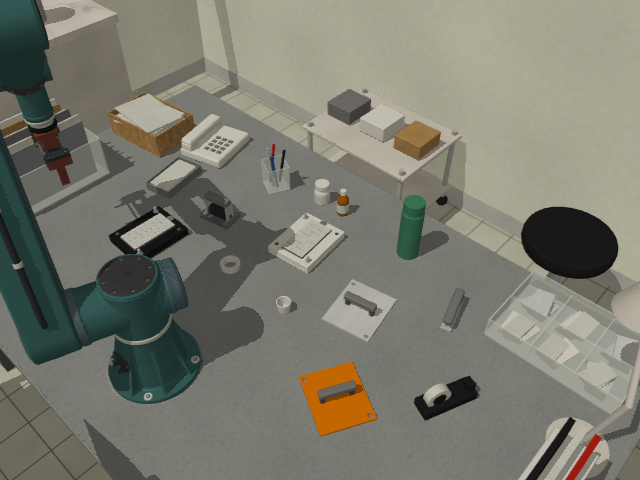

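Scene view: robot at top. Candidates: jig-shaped things are the white one (348,287) and the black one (547,232), and white is meant. Plate-shaped things are the bare aluminium one (254,222) and the orange one (252,136), and aluminium is meant. The roller is on its rest at (491,293). In the side view, jig is at (307,241), plate at (360,308) and roller at (220,210). I'll check these in one enlarged crop and measure.

```bash
cat > h.py <<'E'
import numpy as np,cv2
from scipy.spatial.transform import Rotation as R
def rot(f): return R.from_euler('xyz',f["rotation"]).as_matrix()
def cloud(f):
    v,u=np.mgrid[0:480,0:640];z=f["z_map"]
    p=np.stack([(u-f["cx"])/f["fx"]*z,-(v-f["cy"])/f["fy"]*z,-z],-1)
    P=p@rot(f).T+f["eye"];P[z==0]=np.nan;return P
def ray(f,u,v):
    return f["eye"],rot(f)@np.array([(u-f["cx"])/f["fx"],-(v-f["cy"])/f["fy"],-1.])
def onplane(f,u,v,h):
    e,d=ray(f,u,v);return e+d*(h-e[2])/d[2]
def tri(r1,r2):
    (a,d),(b,e)=r1,r2;t=np.linalg.lstsq(np.c_[d,-e],b-a,rcond=None)[0]
    p,q=a+d*t[0],b+e*t[1];return (p+q)/2,np.linalg.norm(p-q)
def rect(P,m):
    q=P[m][:,:2].astype(np.float32);(c,s,a)=cv2.minAreaRect(q)
    return np.round(c,4),np.round(s,4),round(a,1),m.sum(),np.round(np.nanmedian(P[m][:,2]),4)
E
python3 - <<'E'
from h import *
F={n:dict(np.load(f"pics/{n}0.npz")) for n in("scene","side")}
B={"scene":dict(jig=(295,232,400,342),plate=(210,183,298,260),roller=(455,262,530,322)),"side":dict(jig=(262,206,352,276),plate=(316,274,404,345),roller=(192,180,250,232))}
tiles=[]
for n,f in F.items():
    P=cloud(f);hsv=cv2.cvtColor(f["image"],cv2.COLOR_RGB2HSV)
    for k,(a,b,c,d) in B[n].items():
        r=np.zeros((480,640),bool);r[b:d,a:c]=1;z=P[...,2]
        print(n,k,"desk z",np.round(np.nanmedian(z[r&(z<.012)]),4))
        for lo,hi in [(.02,.04),(.003,.012),(.04,.055),(.06,.09),(.012,.03)]:
            m=r&(z>lo)&(z<hi)
            if m.sum()>8:print("  ",lo,hi,*rect(P,m))
        tiles.append(cv2.resize(f["image"][b:d,a:c,::-1],(260,240),interpolation=cv2.INTER_CUBIC))
cv2.imwrite("pics/crops.png",np.vstack([np.hstack(tiles[:3]),np.hstack(tiles[3:])]))
E
```

```text
scene jig desk z 0.0002
   0.02 0.04 [0.5832 0.0097] [0.1936 0.1506] 5.8 5152 0.03
   0.003 0.012 [0.5733 0.0015] [0.2799 0.2494] 22.2 637 0.004
   0.04 0.055 [0.5738 0.0224] [0.1955 0.0537] 42.3 37 0.0443
   0.012 0.03 [0.5829 0.0096] [0.1931 0.1506] 5.8 2685 0.0276
scene plate desk z 0.0027
   0.02 0.04 [ 0.5056 -0.2713] [0.0146 0.0954] 15.1 91 0.0354
   0.003 0.012 [ 0.4965 -0.2828] [0.2315 0.2282] 22.6 3009 0.0061
   0.04 0.055 [ 0.4981 -0.273 ] [0.026  0.0962] 11.9 326 0.0456
   0.012 0.03 [ 0.4999 -0.2664] [0.1625 0.1303] 9.5 49 0.0159
scene roller desk z 0.0004
   0.02 0.04 [0.4883 0.3026] [0.0638 0.1086] 12.2 431 0.0309
   0.003 0.012 [0.4688 0.3114] [0.1504 0.1851] 22.0 544 0.0043
   0.04 0.055 [0.4878 0.3045] [0.0362 0.0886] 10.0 159 0.042
   0.06 0.09 [0.4858 0.3042] [0.0347 0.0888] 11.3 637 0.084
   0.012 0.03 [0.4879 0.3029] [0.0656 0.1094] 11.6 446 0.0188
side jig desk z 0.0005
   0.02 0.04 [0.6293 0.0146] [0.3009 0.1574] 6.1 2279 0.0301
   0.003 0.012 [0.5981 0.0243] [0.3105 0.291 ] 43.6 914 0.0048
   0.04 0.055 [0.6214 0.0183] [0.2672 0.0999] 16.4 58 0.0417
   0.012 0.03 [0.6293 0.0146] [0.3009 0.1574] 6.1 1308 0.0264
side plate desk z 0.0023
   0.02 0.04 [ 0.491  -0.2744] [0.0209 0.0984] 10.0 87 0.0356
   0.003 0.012 [ 0.5044 -0.2748] [0.2519 0.2539] 42.8 2561 0.0058
   0.04 0.055 [ 0.4942 -0.276 ] [0.0273 0.0944] 12.6 239 0.0455
   0.012 0.03 [ 0.4918 -0.2775] [0.166  0.1425] 10.1 112 0.0137
side roller desk z 0.0007
   0.02 0.04 [0.4791 0.2982] [0.0541 0.1105] 15.4 211 0.0313
   0.003 0.012 [0.5199 0.345 ] [0.2689 0.1937] 47.3 640 0.0052
   0.04 0.055 [0.4768 0.3031] [0.0427 0.0954] 22.7 104 0.0438
   0.06 0.09 [0.4824 0.3027] [0.037  0.0958] 10.2 250 0.0809
   0.012 0.03 [0.486  0.3392] [0.0903 0.2014] 0.5 209 0.0195
```

View pics/crops.png

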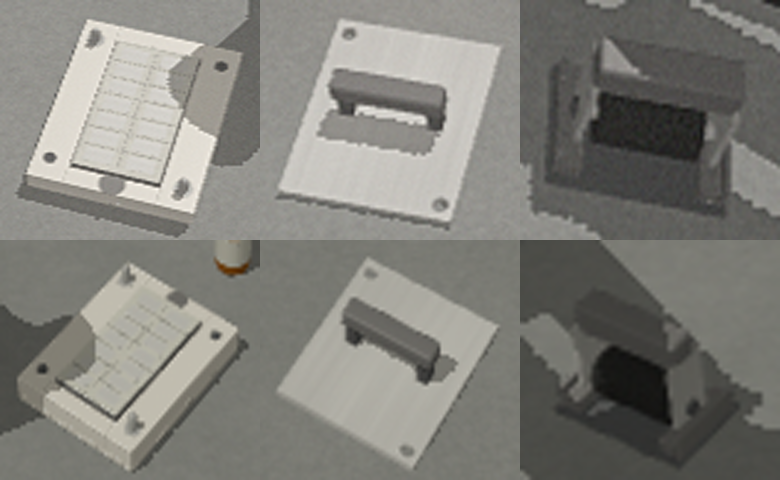

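The crop confirms it: white jig with dowels at two diagonal corners and a bare aluminium plate with holes near and far. The roller stands on its rest with the grip bar on top. Heights check out: rim about 0.028, handle top 0.0456 and grip top 0.084. Moving now to look from close above the roller.

```bash
python3 -m crank '[[0,0,0,0,0,0.141,1],[0,0,0,0,0,0.141,1],[0,0,0,0,0,0.141,1],[0,0,0,0,0,0.141,1],[0,0,0,0,0,0.141,1],[0,0,0,0,0,0.141,1],[0,0,0,0,0,0.141,1],[0,0,0,0,0,0.141,1]]'
python3 -m crank '[[-0.038,0.031,0,0,0,0,1],[-0.038,0.031,0,0,0,0,1],[-0.038,0.031,0,0,0,0,1],[-0.038,0.031,0,0,0,0,1],[-0.038,0.031,0,0,0,0,1],[-0.038,0.031,0,0,0,0,1],[-0.038,0.031,0,0,0,0,1],[-0.037,0.031,0,0,0,0,1],[-0.037,0.031,0,0,0,0,1],[0,0,0,0,0,0,1]]'
python3 - <<'E'
from h import *
from plant import env
f=env.grab_frame("wrist");cv2.imwrite("pics/w1.png",f["image"][:,:,::-1]);np.savez("pics/w1.npz",**f)
print(f["fx"],f["eye"],f["rotation"])
P=cloud(f);z=P[...,2];ok=(abs(P[...,0]-.485)<.075)&(abs(P[...,1]-.3035)<.09)
for lo,hi in [(.06,.1),(.018,.03),(.012,.03)]:print(lo,hi,*rect(P,ok&(z>lo)&(z<hi)))
E
```

```text
time_s: 0.9
position: [0.1453, 0.5817, 0.2221]
eef_rot: [-3.141, 0.001, 1.763]
force: [0.5, -0.2, 0.3]
opening: 0.0878
finger_force: 0.0
time_s: 1.9
position: [0.4905, 0.3, 0.2224]
eef_rot: [3.14, 0.002, 1.764]
force: [-0.9, 0.2, -0.1]
opening: 0.0879
finger_force: 0.0
416.0827427743263 [0.47462672 0.3790816  0.38480072] [-0.29989097 -0.00146022  0.19340135]
0.06 0.1 [0.4837 0.3047] [0.0338 0.0887] 11.4 3903 0.0862
0.018 0.03 [0.4853 0.3035] [0.0632 0.1083] 11.4 838 0.0226
0.012 0.03 [0.4851 0.3035] [0.0638 0.1082] 11.6 1947 0.0173
```

View pics/w1.png

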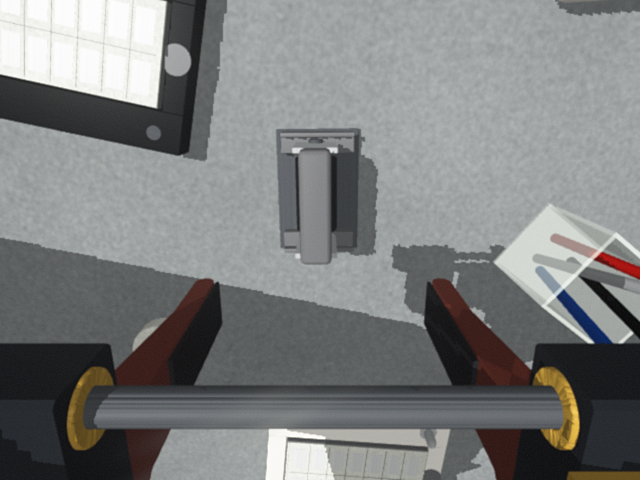

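Wrist view: grip bar at (315,207), centred on its rest and matching the scene measurement to 2 mm. Grasping it.

```bash
python3 -m crank '[[0.0056,-0.0053,0,0,0,-0.006,1],[0,0,0.04,0,0,0,1],[0,0,0.04,0,0,0,1],[0,0,0.04,0,0,0,1],[0,0,0.03,0,0,0,1],[0,0,0.017,0,0,0,1],[0,0,0,0,0,0,1],[0,0,0,0,0,0,-1],[0,0,0,0,0,0,-1],[0,0,0,0,0,0,-1],[0,0,0,0,0,0,-1],[0,0,0,0,0,0,-1]]'
python3 -m crank '[[0,0,0,0,0,0,-1],[0,0,0,0,0,0,-1]]'
```

```text
time_s: 3.15
position: [0.48, 0.3082, 0.0563]
eef_rot: [3.14, -0.0, 1.775]
force: [-1.0, -0.8, 0.9]
opening: 0.0513
finger_force: 0.0
time_s: 3.35
position: [0.4797, 0.308, 0.0558]
eef_rot: [3.141, 0.0, 1.775]
force: [-0.5, 0.6, -0.8]
opening: 0.0351
finger_force: 0.0
```

```bash
python3 -m crank '[[-0.0043,0.0037,0,0,0,0,-1],[0,0,0,0,0,0,-1],[0,0,0,0,0,0,-1],[0,0,0,0,0,0,-1],[0,0,0,0,0,0,-1]]'
```

```text
time_s: 3.85
position: [0.4843, 0.3045, 0.0556]
eef_rot: [3.141, 0.0, 1.775]
force: [0.7, -0.8, -1.6]
opening: 0.0235
finger_force: 30.0
```

```bash
python3 -m crank '[[0,0,-0.02,0,0,0,-1],[0,0,-0.04,0,0,0,-1],[0,0,-0.04,0,0,0.05,-1],[0,0,-0.03,0,0,0.053,-1],[-0.03,0.001,0,0,0,0,-1],[-0.045,0.002,0,0,0,0,-1],[-0.045,0.002,0,0,0,0,-1],[-0.045,0.002,0,0,0,0,-1],[-0.045,0.002,0,0,0,0,-1],[-0.045,0.002,0,0,0,0,-1],[-0.045,0.002,0,0,0,0,-1],[0,0,0,0,0,0,-1]]'
python3 -m crank '[[0,0,0,0,0,0,-1],[0,0,0,0,0,0,-1]]'
python3 - <<'E'
from h import *
from plant import env
F={n:env.grab_frame(n) for n in("wrist","scene","side")}
np.savez("pics/w2.npz",**F["wrist"])
for n,f in F.items():cv2.imwrite(f"pics/{n}2.png",f["image"][:,:,::-1])
f=F["wrist"];print(f["eye"]);P=cloud(f);z=P[...,2];ok=(abs(P[...,0]-.583)<.12)&(abs(P[...,1]-.01)<.11)
for lo,hi in [(.024,.031),(.031,.036),(.04,.055)]:
    m=ok&(z>lo)&(z<hi)
    if m.sum():print(lo,hi,*rect(P,m))
print(env.read_state()["position"])
E
```

```text
time_s: 5.05
position: [0.5276, 0.0026, 0.1852]
eef_rot: [-3.141, 0.002, 1.667]
force: [0.6, 0.5, -4.4]
opening: 0.0239
finger_force: 30.0
time_s: 5.25
position: [0.5263, 0.0085, 0.1851]
eef_rot: [-3.14, -0.001, 1.672]
force: [-0.3, 0.5, -4.0]
opening: 0.0239
finger_force: 30.0
[0.51840695 0.08829731 0.34776991]
0.024 0.031 [0.5818 0.0101] [0.191  0.1501] 5.8 20179 0.0285
0.031 0.036 [0.5836 0.0207] [0.1694 0.1227] 0.2 13450 0.0336
0.04 0.055 [0.6457 0.0775] [0.0085 0.0092] 7.8 166 0.0457
[0.52672299 0.00883786 0.18547067]
```

View pics/wrist2.png

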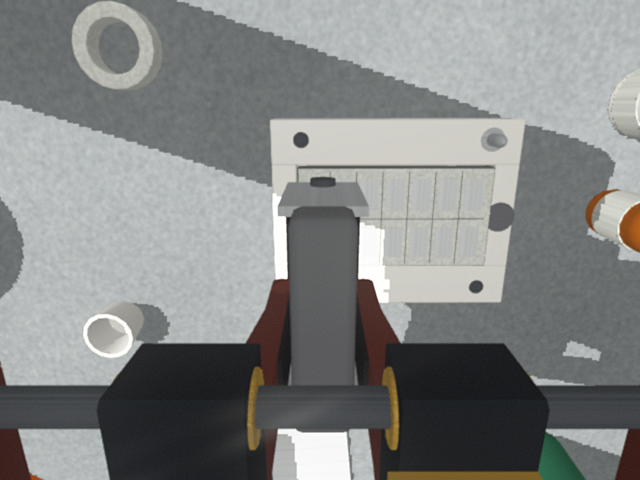

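Wrist view: jig with far dowel at (497,139); the held roller covers the folded end. Pose is (0.582, 0.010), yaw 0.101, and two views agree. Now descending to just above the card.

```bash
python3 -m crank '[[-0.0045,-0.0004,0,0,0,0,-1],[0,0,0.04,0,0,0,-1],[0,0,0.04,0,0,0,-1],[0,0,0.018,0,0,0,-1],[0,0,0,0,0,0,-1],[0,0,0,0,0,0,-1]]'
python3 -m crank '[[0,0,0.0015,0,0,0,-1],[0,0,0.0015,0,0,0,-1],[0,0,0.001,0,0,0,-1],[0,0,0,0,0,0,-1]]'
```

```text
time_s: 6.0
position: [0.5276, 0.0031, 0.088]
eef_rot: [3.142, 0.0, 1.672]
force: [0.9, 0.8, -3.7]
opening: 0.0239
finger_force: 30.0
time_s: 6.4
position: [0.5275, 0.0029, 0.0841]
eef_rot: [3.141, 0.0, 1.672]
force: [-0.7, -0.7, -4.7]
opening: 0.0241
finger_force: 30.0
```

```bash
python3 -m crank '[[0,0,0.001,0,0,0,-1],[0,0,0.001,0,0,0,-1],[0,0,0,0,0,0,-1]]'
python3 -m crank '[[0,0,0.001,0,0,0,-1],[0,0,0,0,0,0,-1],[0,0,0,0,0,0,-1]]'
```

```text
time_s: 6.7
position: [0.5278, 0.0028, 0.082]
eef_rot: [3.141, 0.0, 1.672]
force: [-0.7, 1.1, 0.5]
opening: 0.0236
finger_force: 30.0
time_s: 7.0
position: [0.5279, 0.0028, 0.081]
eef_rot: [3.14, 0.0, 1.672]
force: [-1.0, 0.1, 3.3]
opening: 0.024
finger_force: 30.0
```

```bash
python3 -m crank '[[0,0,0.0014,0,0,0,-1],[0,0,0,0,0,0,-1],[0,0,0,0,0,0,-1]]'
python3 -m crank '[[0,0.004,0,0,0,0,-1],[0,0.007,0,0,0,0,-1],[0,0.007,0,0,0,0,-1],[0,0.007,0,0,0,0,-1],[0,0.007,0,0,0,0,-1],[0,0,0,0,0,0,-1]]'
```

```text
time_s: 7.3
position: [0.5279, 0.0028, 0.0797]
eef_rot: [3.141, 0.0, 1.672]
force: [0.6, 0.8, 5.4]
opening: 0.0238
finger_force: 30.0
time_s: 7.9
position: [0.561, 0.0062, 0.0799]
eef_rot: [3.139, 0.0, 1.672]
force: [0.4, 1.0, 5.9]
opening: 0.024
finger_force: 30.0
```

Force is steady at about 10 N, so I'll keep rolling.

```bash
python3 -m crank '[[0,0.007,0,0,0,0,-1],[0,0.007,0,0,0,0,-1],[0,0.007,0,0,0,0,-1],[0,0.007,0,0,0,0,-1],[0,0.007,0,0,0,0,-1],[0,0.007,0,0,0,0,-1],[0,0.007,0,0,0,0,-1],[0,0,0,0,0,0,-1]]'
python3 -m crank '[[0,0.007,0,0,0,0,-1],[0,0.007,0,0,0,0,-1],[0,0.007,0,0,0,0,-1],[0,0.006,0,0,0,0,-1],[0,0,0,0,0,0,-1],[0,0,0,0,0,0,-1]]'
```

```text
time_s: 8.7
position: [0.6098, 0.0111, 0.0799]
eef_rot: [3.139, 0.0, 1.672]
force: [0.8, -0.7, 5.7]
opening: 0.0236
finger_force: 30.0
time_s: 9.3
position: [0.6358, 0.0137, 0.0798]
eef_rot: [3.14, 0.0, 1.672]
force: [0.2, -0.8, 6.1]
opening: 0.024
finger_force: 30.0
```

```bash
python3 -m crank '[[0,0,-0.02,0,0,0,-1],[0,0,-0.04,0,0,-0.05,-1],[0,0,-0.04,0,0,-0.053,-1],[0.03,-0.01,0,0,0,0,-1],[0.045,-0.013,0,0,0,0,-1],[0.045,-0.013,0,0,0,0,-1],[0.045,-0.013,0,0,0,0,-1],[0.045,-0.013,0,0,0,0,-1],[0.045,-0.013,0,0,0,0,-1],[0.04,-0.01,0,0,0,0,-1],[0.02,-0.004,0,0,0,0,-1],[0,0,0,0,0,0,-1]]'
python3 -m crank '[[0,0,0,0,0,0,-1],[0,0,0,0,0,0,-1],[0,0,0,0,0,0,-1]]'
```

```text
time_s: 10.5
position: [0.4811, 0.3064, 0.1779]
eef_rot: [-3.139, -0.0, 1.778]
force: [0.8, 0.1, -4.4]
opening: 0.0237
finger_force: 30.0
time_s: 10.8
position: [0.4841, 0.3031, 0.1789]
eef_rot: [-3.141, 0.001, 1.773]
force: [-0.3, -0.1, -4.6]
opening: 0.0237
finger_force: 30.0
```

```bash
python3 -m crank '[[0.0013,0,0.04,0,0,0,-1],[0,0,0.04,0,0,0,-1],[0,0,0.03,0,0,0,-1],[0,0,0.009,0,0,0,-1],[0,0,0,0,0,0,-1],[0,0,0,0,0,0,-1]]'
python3 -m crank '[[0,0,0.0015,0,0,0,-1],[0,0,0.0015,0,0,0,-1],[0,0,0.001,0,0,0,-1],[0,0,0,0,0,0,-1]]'
```

```text
time_s: 11.4
position: [0.4848, 0.3057, 0.0614]
eef_rot: [3.14, -0.0, 1.774]
force: [0.7, -0.9, -3.2]
opening: 0.0238
finger_force: 30.0
time_s: 11.8
position: [0.4836, 0.3056, 0.0566]
eef_rot: [3.141, -0.0, 1.775]
force: [-0.1, 0.7, -3.9]
opening: 0.0239
finger_force: 30.0
```

```bash
python3 -m crank '[[0,0,0.001,0,0,0,-1],[0,0,0.0005,0,0,0,-1],[0,0,0,0,0,0,-1],[0,0,0,0,0,0,-1]]'
```

```text
time_s: 12.2
position: [0.4837, 0.3055, 0.0555]
eef_rot: [3.141, 0.0, 1.775]
force: [-1.3, -1.3, 6.7]
opening: 0.0238
finger_force: 30.0
```

```bash
python3 -m crank '[[0,0,-0.0005,0,0,0,-0.2],[0,0,0,0,0,0,0.2],[0,0,0,0,0,0,0.2],[0,0,0,0,0,0,0.2],[0,0,0,0,0,0,0.2],[0,0,-0.03,0,0,0,0.2],[0,0,-0.04,0,0,0,0.2],[0,0,-0.05,0,0,0,0.4],[0,0,-0.05,0,0,0,1],[0,0,0,0,0,0,1],[0,0,0,0,0,0,1]]'
python3 - <<'E'
from h import *
from plant import env
f=env.grab_frame("wrist");P=cloud(f);z=P[...,2];ok=(abs(P[...,0]-.485)<.075)&(abs(P[...,1]-.3035)<.09)
for lo,hi in [(.06,.1),(.018,.03),(.012,.03)]:print(lo,hi,*rect(P,ok&(z>lo)&(z<hi)))
f=dict(np.load("pics/scene0.npz"))
P=cloud(f)
for n,(u,v) in dict(flask=(205,300),cup=(335,193),stapler=(148,240),bottle=(325,357)).items():print(n,np.round(P[v,u],3))
E
```

```text
time_s: 13.3
position: [0.4843, 0.3059, 0.2266]
eef_rot: [3.138, -0.001, 1.775]
force: [-0.2, -0.0, -0.8]
opening: 0.0811
finger_force: 0.0
0.06 0.1 [0.4831 0.3065] [0.0339 0.0881] 11.7 3807 0.0862
0.018 0.03 [0.4852 0.3034] [0.0632 0.1082] 11.7 716 0.0225
0.012 0.03 [0.4853 0.3035] [0.0639 0.1083] 11.5 1768 0.0171
flask [ 0.788 -0.211  0.157]
cup [ 0.347 -0.121  0.007]
stapler [ 0.663 -0.459  0.045]
bottle [0.777 0.031 0.071]
```

```bash
python3 -m crank '[[-0.03,-0.0055,0,0,0,0,1],[-0.0445,-0.0075,0,0,0,0,1],[-0.0445,-0.0075,0,0,0,0,1],[-0.0445,-0.0075,0,0,0,0,1],[-0.0445,-0.0075,0,0,0,0,1],[-0.0445,-0.0075,0,0,0,0,1],[-0.0445,-0.0075,0,0,0,0,1],[-0.0445,-0.0075,0,0,0,0,1],[-0.0445,-0.0075,0,0,0,0,1],[-0.0445,-0.0075,0,0,0,0,1],[-0.0445,-0.0075,0,0,0,0,1]]'
python3 -m crank '[[-0.0445,-0.0075,0,0,0,0,1],[-0.0445,-0.0075,0,0,0,0,1],[-0.0445,-0.0075,0,0,0,0,1],[-0.014,-0.003,0,0,0,0,1],[0,0,0,0,0,0,1],[0,0,0,0,0,0,1],[0,0,0,0,0,0,1]]'
python3 - <<'E'
from h import *
from plant import env
f=env.grab_frame("wrist");cv2.imwrite("pics/w3.png",f["image"][:,:,::-1]);np.savez("pics/w3.npz",**f)
print(f["eye"],env.read_state()["position"])
P=cloud(f);z=P[...,2];ok=(abs(P[...,0]-.498)<.1)&(abs(P[...,1]+.275)<.1)
for lo,hi in [(.03,.06),(.04,.06)]:print(lo,hi,*rect(P,ok&(z>lo)&(z<hi)))
E
```

```text
time_s: 14.45
position: [0.4992, -0.1771, 0.2229]
eef_rot: [-3.138, -0.003, 1.775]
force: [1.1, -0.1, 0.9]
opening: 0.0876
finger_force: 0.0
time_s: 15.15
position: [0.5054, -0.3233, 0.2245]
eef_rot: [-3.14, -0.002, 1.776]
force: [0.3, 0.1, 0.1]
opening: 0.0877
finger_force: 0.0
[ 0.48914419 -0.24490457  0.38728419] [ 0.50560684 -0.32345759  0.22489881]
0.03 0.06 [ 0.4958 -0.2731] [0.022  0.0948] 10.9 3220 0.0463
0.04 0.06 [ 0.4958 -0.2731] [0.022  0.0948] 10.9 3220 0.0463
```

View pics/w3.png

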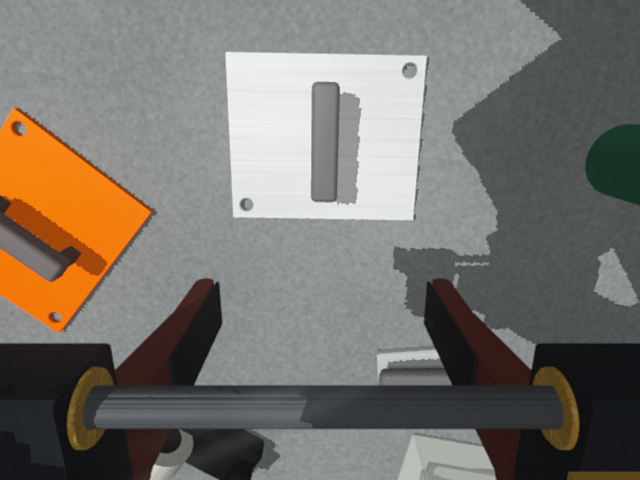

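Wrist view: aluminium plate with holes at (409,70) and (247,204) and handle at (325,141). The orange look-alike is at the left, clear of it. Now measuring the holes.

```bash
cat >> h.py <<'E'
def blob(f,u,v,r=14,dark=True):
    g=cv2.cvtColor(f["image"],cv2.COLOR_RGB2GRAY)[v-r:v+r,u-r:u+r]
    t,m=cv2.threshold(g,0,255,(cv2.THRESH_BINARY_INV if dark else cv2.THRESH_BINARY)+cv2.THRESH_OTSU)
    n,l,st,c=cv2.connectedComponentsWithStats(m)
    k=min(range(1,n),key=lambda i:np.hypot(*(c[i]-r)) if st[i,4]>15 else 99)
    return c[k]+[u-r,v-r],st[k]
E
python3 - <<'E'
from h import *
f=dict(np.load("pics/w3.npz"));h=[]
for u,v in((409,70),(247,204)):
    c,s=blob(f,u,v);p=onplane(f,*c,.006);h.append(p[:2]);print(c,s,p)
d=h[0]-h[1];print("mid",(h[0]+h[1])/2,"dist",np.linalg.norm(d),"yaw",np.arctan2(d[1],d[0])-np.arctan2(60,72))
E
```

```text
[409.07614213  69.7715736 ] [  7   6  15  17 197] [ 0.55475405 -0.20052205  0.006     ]
[245.86111111 204.01388889] [  6   8  14  13 144] [ 0.43592932 -0.34543379  0.006     ]
mid [ 0.49534168 -0.27297792] dist 0.1873999135018764 yaw 0.18925233883797177
```

Hole spacing measures 187.4 mm, exactly as specified, and the midpoint agrees with the handle. Grasping the handle.

```bash
python3 -m crank '[[0.026,0,0.03,0,0,0.015,1],[0.0255,0,0.04,0,0,0,1],[0,0,0.04,0,0,0,1],[0,0,0.04,0,0,0,1],[0,0,0.03,0,0,0,1],[0,0,0,0,0,0,1],[0,0,0,0,0,0,1]]'
```

```text
time_s: 15.9
position: [0.4958, -0.2741, 0.0457]
eef_rot: [-3.141, -0.001, 1.761]
force: [0.3, 0.1, -0.7]
opening: 0.0881
finger_force: 0.0
```

```bash
python3 -m crank '[[0.001,0,0.02,0,0,0,1],[0,0,0.0075,0,0,0,0],[0,0,0,0,0,0,-1],[0,0,0,0,0,0,-1],[0,0,0,0,0,0,-1],[0,0,0,0,0,0,-1],[0,0,0,0,0,0,-1],[0,0,0,0,0,0,-1],[0,0,0,0,0,0,-1],[0,0,0,0,0,0,-1]]'
```

```text
time_s: 16.9
position: [0.4957, -0.2741, 0.0178]
eef_rot: [3.141, 0.0, 1.76]
force: [1.1, -0.9, 0.8]
opening: 0.0215
finger_force: 30.0
```

```bash
python3 -m crank '[[0,0,-0.01,0,0,0,-1],[0,0,-0.03,0,0,0,-1],[0,0,-0.04,0,0,0.04,-1],[0,0,-0.04,0,0,0.048,-1],[0.025,0.01,0,0,0,0,-1],[0.04,0.017,0,0,0,0,-1],[0.04,0.017,0,0,0,0,-1],[0.04,0.017,0,0,0,0,-1],[0.04,0.017,0,0,0,0,-1],[0.04,0.017,0,0,0,0,-1],[0.03,0.012,0,0,0,0,-1],[0.018,0.0075,0,0,0,0,-1]]'
python3 -m crank '[[0,0,0,0,0,0,-1],[0,0,0,0,0,0,-1],[0,0,0,0,0,0,-1]]'
python3 - <<'E'
from h import *
from plant import env
f=env.grab_frame("wrist");cv2.imwrite("pics/w4.png",f["image"][:,:,::-1]);np.savez("pics/w4.npz",**f)
print(f["eye"],env.read_state()["position"])
E
```

```text
time_s: 18.1
position: [0.5816, 0.0119, 0.1378]
eef_rot: [-3.141, -0.001, 1.674]
force: [0.4, 0.3, -3.6]
opening: 0.0214
finger_force: 30.0
time_s: 18.4
position: [0.5813, 0.0082, 0.1377]
eef_rot: [-3.141, 0.0, 1.671]
force: [0.1, -1.1, -3.7]
opening: 0.0218
finger_force: 30.0
[0.57336552 0.08826925 0.30022847] [0.58139634 0.00801577 0.1377285 ]
```

View pics/w4.png

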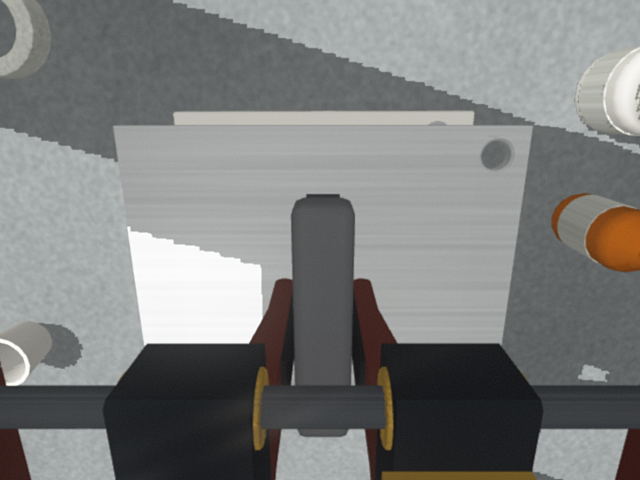

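Wrist view: plate held level with its far hole at (497,154); the jig shows beyond it and the far dowel peeps out at (437,124). I'll get the jig pose from its two screws in the earlier wrist picture.

```bash
python3 - <<'E'
from h import *
f=dict(np.load("pics/w2.npz"));h=[]
for u,v in((476,287),(301,140)):
    c,s=blob(f,u,v);p=onplane(f,*c,.028);h.append(p[:2]);print(c,s,p)
d=h[0]-h[1];y=np.arctan2(d[1],d[0])-np.arctan2(-60,72);o=(h[0]+h[1])/2
print("jig",o,"dist",np.linalg.norm(d),"yaw",y)
g=cv2.cvtColor(f["image"],cv2.COLOR_RGB2GRAY)
f4=dict(np.load("pics/w4.npz"));c,s=blob(f4,497,154,20);p=onplane(f4,*c,.126)
print("hole4",c,s,p)
R2=lambda a:np.array([[np.cos(a),-np.sin(a)],[np.sin(a),np.cos(a)]])
print("far dowel",o+R2(y)@[.072,.06],"plate origin",p[:2]-R2(1.671-np.pi/2)@[.072,.06])
# plate cloud angle and level
P=cloud(f4);z=P[...,2];m=(abs(z-.126)<.005);q=P[m];A=np.c_[q[:,:2]-q[:,:2].mean(0),np.ones(len(q))]
print("plane",np.linalg.lstsq(A,q[:,2],rcond=None)[0],rect(P,m))
# far edge of plate, upper corners
cv2.imwrite("pics/crop2.png",cv2.resize(np.hstack([f["image"][120:160,475:520,::-1],f["image"][120:160,280:325,::-1],f["image"][268:308,455:500,::-1],f4["image"][134:174,475:520,::-1]]),None,fx=4.4,fy=4.4))
E
```

```text
[475.57931034 286.29655172] [  7   7  14  13 145] [ 0.65945421 -0.04206377  0.028     ]
[300.54271357 139.54773869] [  6   6  16  16 199] [0.50361544 0.06256161 0.028     ]
jig [0.58153482 0.01024892] dist 0.18770240133154933 yaw 0.10348700571416047
hole4 [495.62745098 154.45518207] [  4   6  30  30 714] [0.64626182 0.07613848 0.126     ]
far dowel [0.64695148 0.07736569] plate origin [0.58062515 0.00923685]
plane [-0.00164404 -0.00205513  0.12638008] (array([0.58  , 0.0191]), array([0.1714, 0.1236]), 5.8, np.int64(71470), np.float64(0.1264))
```

View pics/crop2.png

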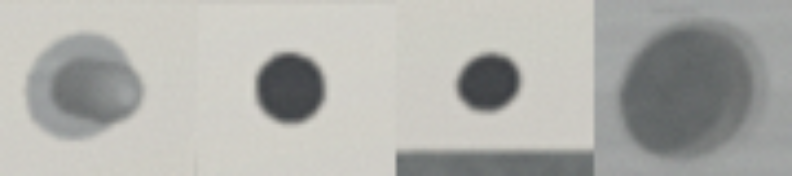

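Plate origin is about (0.5815, 0.0095) against the jig's (0.5815, 0.0102). Correcting 0.9 mm and lowering to just above the dowel tips.

```bash
python3 -m crank '[[0.0009,0.0002,0.02,0,0,-0.003,-1],[0,0,0.025,0,0,0,-1],[0,0,0.02,0,0,0,-1],[0,0,0,0,0,0,-1],[0,0,0,0,0,0,-1]]'
python3 - <<'E'
from h import *
from plant import env
f=env.grab_frame("wrist");np.savez("pics/w5.npz",**f);s=env.read_state();print(s["position"],s["eef_rot"],s["force"])
cv2.imwrite("pics/w5.png",np.hstack([f["image"][:,:,::-1][60:300,380:640]]*1).repeat(2,0).repeat(2,1))
E
```

```text
time_s: 18.95
position: [0.5818, 0.0092, 0.0729]
eef_rot: [-3.141, 0.0, 1.674]
force: [-0.3, -0.0, -4.1]
opening: 0.0218
finger_force: 30.0
[0.58262301 0.00928567 0.07356699] [3.14071100e+00 3.45964374e-04 1.67386643e+00] [ 0.95181562  0.63762542 -2.8426862 ]
```

View pics/w5.png

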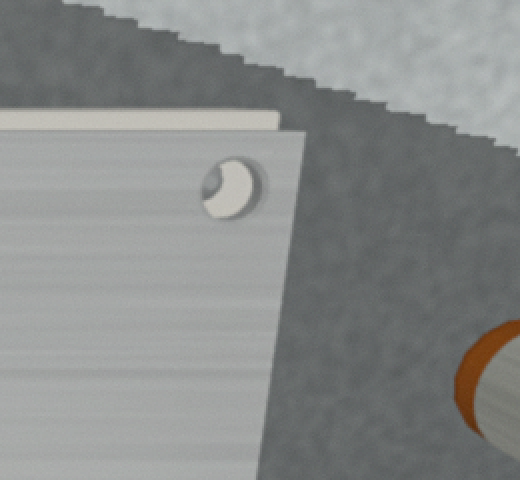

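The crop shows the far hole rim centred at about (496,154), with the dowel visible through it at the left, right edge about 491. I'll check whether that is just parallax.

```bash
python3 - <<'E'
from h import *
f=dict(np.load("pics/w5.npz"));Rm=rot(f)
def proj(p):
    q=Rm.T@(np.array(p)-f["eye"]);return np.round([f["cx"]+f["fx"]*q[0]/-q[2],f["cy"]-f["fy"]*q[1]/-q[2]],1)
zt=.0733-.0178+.006
c=onplane(f,496.,154,zt);print("hole",c)
t=np.arange(0,2*np.pi,.1)
C=lambda x,y,z,r:np.array([proj([x+r*np.cos(a),y+r*np.sin(a),z]) for a in t])
for nm,(x,y) in dict(aligned=c[:2],jig=(.6470,.0774)).items():
    for z,r in((.048,1.),(.047,3.),(.043,5.),(.028,5.)):
        k=C(x,y,z,r/1000);print(nm,z,"u",k[:,0].min(),k[:,0].max(),"v",k[:,1].min(),k[:,1].max())
k=C(*c[:2],zt,.00625);print("hole rim",k.min(0),k.max(0));k=C(*c[:2],zt-.006,.00625);print("lower rim",k.min(0),k.max(0))
E
```

```text
hole [0.64658869 0.07750276 0.0615    ]
aligned 0.048 u 481.7 486.2 v 148.3 152.9
aligned 0.047 u 476.3 489.9 v 143.5 157.2
aligned 0.043 u 468.8 490.9 v 138.2 160.5
aligned 0.028 u 458.6 479.1 v 135.9 156.7
jig 0.048 u 482.5 487.1 v 148.7 153.2
jig 0.047 u 477.2 490.7 v 143.9 157.5
jig 0.043 u 469.7 491.8 v 138.6 160.9
jig 0.028 u 459.4 479.9 v 136.2 157.0
hole rim [480.8 138.5] [511.3 169.2]
lower rim [475.7 137.4] [505.2 167.1]
```

The dowel edges predicted for perfect alignment (491, 160) match what I see. Lowering gently onto the dowels.

```bash
python3 -m crank '[[0,0,0.004,0,0,0,-1],[0,0,0.003,0,0,0,-1],[0,0,0.003,0,0,0,-1],[0,0,0.003,0,0,0,-1],[0,0,0,0,0,0,-1]]'
python3 -m crank '[[0,0,0.003,0,0,0,-1],[0,0,0.003,0,0,0,-1],[0,0,0.002,0,0,0,-1],[0,0,0,0,0,0,-1]]'
```

```text
time_s: 19.5
position: [0.5817, 0.0101, 0.0593]
eef_rot: [-3.141, -0.0, 1.675]
force: [0.2, -0.5, -4.2]
opening: 0.0217
finger_force: 30.0
time_s: 19.9
position: [0.5817, 0.01, 0.0513]
eef_rot: [-3.141, -0.0, 1.675]
force: [0.1, 0.4, -3.1]
opening: 0.0213
finger_force: 30.0
```

```bash
python3 -m crank '[[0,0,0.0015,0,0,0,-1],[0,0,0.0015,0,0,0,-1],[0,0,0.001,0,0,0,-1],[0,0,0.001,0,0,0,-1],[0,0,0,0,0,0,-1],[0,0,0,0,0,0,-1]]'
python3 -m crank '[[0,0,0.0005,0,0,0,-1],[0,0,0.0005,0,0,0,-1],[0,0,0,0,0,0,-1],[0,0,0,0,0,0,-1]]'
```

```text
time_s: 20.5
position: [0.5821, 0.01, 0.0477]
eef_rot: [3.141, 0.0, 1.675]
force: [-4.5, 0.9, 8.3]
opening: 0.0222
finger_force: 30.0
time_s: 20.9
position: [0.5821, 0.01, 0.0469]
eef_rot: [3.141, 0.0, 1.675]
force: [-4.0, -0.4, 9.7]
opening: 0.0217
finger_force: 30.0
```

```bash
python3 -m crank '[[-0.0,-0.0004,0.001,0,0,0,-1],[0,0,0.0005,0,0,0,-1],[0,0,0,0,0,0,-1],[0,0,0,0,0,0,-1]]'
python3 -m crank '[[0,0,0.0005,0,0,0,-1],[0,0,0.0005,0,0,0,-1],[0,0,0,0,0,0,-1],[0,0,0,0,0,0,-1]]'
```

```text
time_s: 21.3
position: [0.5822, 0.01, 0.0458]
eef_rot: [3.14, 0.0, 1.675]
force: [-3.7, 1.7, 13.2]
opening: 0.0219
finger_force: 30.0
time_s: 21.7
position: [0.5821, 0.01, 0.0458]
eef_rot: [3.14, 0.0, 1.675]
force: [-6.1, 1.7, 21.3]
opening: 0.0216
finger_force: 30.0
```

The plate stopped at z = 0.0458, exactly the rim height, and force rose past the spring load. Checking before handing in.

```bash
python3 -m crank '[[0,0,0.0003,0,0,0,-1],[0,0,0,0,0,0,-1],[0,0,0,0,0,0,-1]]'
python3 - <<'E'
from h import *
from plant import env
f=env.grab_frame("wrist");P=cloud(f);z=P[...,2];m=(abs(P[...,0]-.582)<.1)&(abs(P[...,1]-.05)<.06)&(abs(z-.034)<.004)
q=P[m];A=np.c_[q[:,:2]-q[:,:2].mean(0),np.ones(len(q))];print("plate plane",np.linalg.lstsq(A,q[:,2],rcond=None)[0])
f=env.grab_frame("scene");cv2.imwrite("pics/end.png",f["image"][:,:,::-1]);s=env.read_state();print(s["force"],s["position"])
E
```

```text
time_s: 22.0
position: [0.5822, 0.01, 0.0458]
eef_rot: [3.14, 0.0, 1.675]
force: [-7.3, 1.0, 24.6]
opening: 0.0219
finger_force: 30.0
plate plane [-0.00047721 -0.0016187   0.0345222 ]
[-6.83695817  0.09522647 24.06445643] [0.58218222 0.00996059 0.04574715]
```

View pics/end.png

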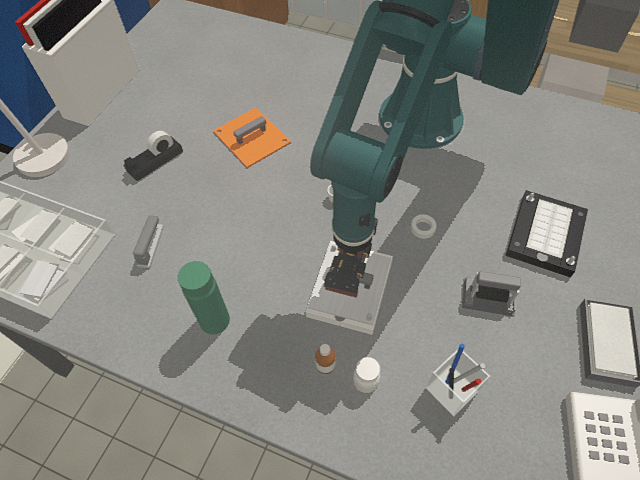

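The final scene shows the plate level on the jig at (348,285), top at 0.0345 m, with the arm pressing at about 24 N. The roller is on its rest (491,292) and the bystanders haven't moved. Handing in.

```bash
python3 -c "
from plant import env
print(env.close_job())"
```

```text
the job is handed in; nothing more can be done
None
```

The job is handed in, though no verdict came back: the card was rolled end to end at about 10 N, the roller is back on its rest, and the arm is holding the plate down on the jig's rim at about 24 N.

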